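# Find the pump drive with the worn coupling by its free play and lock it out

### The job

One of the two pump drives on the cart has a worn coupling: its crank has clearly more free play than the other's. Starting with the drive on the left, then the one on the right, push each crank's black knob gently all the way through its free play, first to the right and then to the left, until you feel the drive take up each time, but do not drive the disc under the crank round. Then throw the lock-out lever on top of the drive with more free play fully over to the left, leaving the other drive's lever as it is and the other things on the cart where they are.

Things in the scene. Friction and masses are not known exactly. Their poses are not given: they have to be found in the camera images.
- drive_a: one of two alike white pump drives fixed on the cart, one left (y > 0), one right (y < 0); either name may be on either side, and names do not tell the worn one. 170 mm deep (x), 120 wide (y), 112 tall. Origin: centre of its underside; -x faces the robot, +y is its left as the robot sees it. Its face slopes up away from the robot at 35 degrees: normal (-0.574, 0, 0.819) in this frame
- a_axis (a point): where the axis of drive_a's crank meets the sloping face, at (-0.038, 0, 0.064) in the drive's frame. The crank turns about the face's outward normal, which is this point's z; its x points up the face, its y to the drive's left
- a_visor (a point): middle of the free edge of drive_a's grey visor: 5 mm thick, 112 mm wide, standing 70 mm square out of the face across its upper edge, 28 mm up the face from the knob. It is in the way of a gripper reaching straight down to the knob: tilt the tool along the face's normal
- a_knob (a point): centre of the round black knob on drive_a's crank, to push or pinch: 15 mm across, 35 mm long, along the face's normal (point z), on the end of a 55 mm flat steel arm that points up the face, give or take 13 degrees at the start. The point is 35 mm out from the face; the arm's top is 19 mm nearer the face, the knob's free end 16 mm farther out
- a_crank (a joint): angle (rad) of drive_a's crank to the disc under it, 0 mid free play, growing as the knob moves right (clockwise). In the free play it moves with under 1 N and stays where left; at either end the drive resists with about 10 N at the knob and turns along if pushed harder. End to end the knob moves under 15 mm on the good drive, over 22 mm on the worn one
- a_mark (a point): black line at the rim of the aluminium disc (72 mm across) under drive_a's crank, 34 mm from the axis, opposite the crank arm. The disc is fast on the drive's shaft: it stands still while the crank moves in its free play and turns when the drive is pushed round. Its angle at the start varies
- a_lock (a joint): angle (rad) of drive_a's lock-out lever: near 0 leaning right (start), 1.0 against its stop on the left. Friction, about 1 N at the ball, keeps it where it is left. Its axis runs along the drive's x through (0.058, 0, 0.134) of the drive's frame
- a_lock_tip (a point): centre of the 26 mm steel ball on drive_a's lock-out lever, 60 mm from the lever's axis on a 10 mm rod, over a 70 (y) x 50 x 25 mm grey block on the flat top behind the visor. At the start about 29 mm right of the drive's middle and 187 mm above the cart; thrown over, 29 mm left of the middle
- drive_b: one of two alike white pump drives fixed on the cart, one left (y > 0), one right (y < 0); either name may be on either side, and names do not tell the worn one. 170 mm deep (x), 120 wide (y), 112 tall. Origin: centre of its underside; -x faces the robot, +y is its left as the robot sees it. Its face slopes up away from the robot at 35 degrees: normal (-0.574, 0, 0.819) in this frame
- b_axis (a point): where the axis of drive_b's crank meets the sloping face, at (-0.038, 0, 0.064) in the drive's frame. The crank turns about the face's outward normal, which is this point's z; its x points up the face, its y to the drive's left
- b_visor (a point): middle of the free edge of drive_b's grey visor: 5 mm thick, 112 mm wide, standing 70 mm square out of the face across its upper edge, 28 mm up the face from the knob. It is in the way of a gripper reaching straight down to the knob: tilt the tool along the face's normal
- b_knob (a point): centre of the round black knob on drive_b's crank, to push or pinch: 15 mm across, 35 mm long, along the face's normal (point z), on the end of a 55 mm flat steel arm that points up the face, give or take 13 degrees at the start. The point is 35 mm out from the face; the arm's top is 19 mm nearer the face, the knob's free end 16 mm farther out
- b_crank (a joint): angle (rad) of drive_b's crank to the disc under it, 0 mid free play, growing as the knob moves right (clockwise). In the free play it moves with under 1 N and stays where left; at either end the drive resists with about 10 N at the knob and turns along if pushed harder. End to end the knob moves under 15 mm on the good drive, over 22 mm on the worn one
- b_mark (a point): black line at the rim of the aluminium disc (72 mm across) under drive_b's crank, 34 mm from the axis, opposite the crank arm. The disc is fast on the drive's shaft: it stands still while the crank moves in its free play and turns when the drive is pushed round. Its angle at the start varies
- b_lock (a joint): angle (rad) of drive_b's lock-out lever: near 0 leaning right (start), 1.0 against its stop on the left. Friction, about 1 N at the ball, keeps it where it is left. Its axis runs along the drive's x through (0.058, 0, 0.134) of the drive's frame
- b_lock_tip (a point): centre of the 26 mm steel ball on drive_b's lock-out lever, 60 mm from the lever's axis on a 10 mm rod, over a 70 (y) x 50 x 25 mm grey block on the flat top behind the visor. At the start about 29 mm right of the drive's middle and 187 mm above the cart; thrown over, 29 mm left of the middle
- gel_bottle: blue round gel bottle with a white cap, 43 mm across, 60 mm tall, standing between the drives; origin at the centre of its underside. To be left alone
- thermometer: white stick thermometer, 122 x 20 x 11 mm, lying in front of the gap between the drives; origin at the centre of its underside. To be left alone
- swab_packet: flat white paper swab packet, 71 x 50 x 6 mm, lying near the front edge of the cart; origin at the centre of its underside. To be left alone

How it is judged:
On the way, in this order (a step that is already met when the one before it is completed fails the run):
1. the crank of the left-hand drive has been pushed to the right-hand end of its free play (((world y of drive_a above 0 m and value of joint a_crank above 0.055 rad) or (world y of drive_b above 0 m and value of joint b_crank above 0.235 rad))), for 0.05 s.
2. the crank of the left-hand drive has been pushed to the left-hand end of its free play (((world y of drive_a above 0 m and value of joint a_crank below -0.055 rad) or (world y of drive_b above 0 m and value of joint b_crank below -0.235 rad))), for 0.05 s.
3. the crank of the right-hand drive has been pushed to the right-hand end of its free play (((world y of drive_a below 0 m and value of joint a_crank above 0.055 rad) or (world y of drive_b below 0 m and value of joint b_crank above 0.235 rad))), for 0.05 s.
4. the crank of the right-hand drive has been pushed to the left-hand end of its free play (((world y of drive_a below 0 m and value of joint a_crank below -0.055 rad) or (world y of drive_b below 0 m and value of joint b_crank below -0.235 rad))), for 0.05 s.
5. the lock-out lever of the drive with the larger free play is thrown fully to the left (value of joint b_lock above 0.85 rad), for 0.2 s.
At the end, for the whole second after the job is handed in: The looser drive's lock-out lever is over to the left (above 0.85 of 1.0 rad), at rest; the other still leans right (under 0.2 rad); each disc's line is within 9 mm, and gel bottle, thermometer and swab packet within 30 mm, of where they started (value of joint b_lock above 0.85 rad and value of joint a_lock below 0.2 rad and velocity of joint b_lock below 0.05 rad/s and distance of each of a_mark, b_mark from where it was at the start of the episode below 0.009 m and distance of each of gel_bottle, thermometer, swab_packet from where it was at the start of the episode below 0.03 m); the robot touches nothing.
It fails at once if the lock-out lever of the drive with the smaller free play is moved over (value of joint a_lock above 0.35 rad).
It fails at once if a drive's disc is pushed round (its line moves 9 mm or more) (distance of a_mark from where it was at the start of the episode above 0.009 m).
It fails at once if a drive's disc is pushed round (its line moves 9 mm or more) (distance of b_mark from where it was at the start of the episode above 0.009 m).
It fails at once if the gel bottle, thermometer or swab packet is shifted by more than 30 mm (distance of any of gel_bottle, thermometer, swab_packet from where it was at the start of the episode above 0.03 m).
It also fails if it takes over 48 s, if anything falls off the work surface, if the arm or the gripper's body presses on something with over 40 N, if the wrist force passes 120 N, or if a joint passes its speed limit or range.

### The arm

A 6-joint arm with a two-finger parallel gripper is mounted at the origin on a cart in front of the work surface, level with it; the furniture and walls round the work are solid. World frame = base frame: x ahead of the robot, y to its left, z up, the work surface at z = 0. Lengths are in m, angles in rad, forces in N, time in s.
With the tool pointing down it reaches from about 0.275 to 0.775 m from the base axis. Payload 14.6 kg.
Tool frame: the origin (TCP) lies at the very end of the fingers, on their centre line; the grasp point (between the pads) lies 19 mm behind it; x points along the fingers, y is the direction in which the jaws open and shut, and the axes are right-handed (so a half turn about x gives the same grasp; the last joint's range is limited). The gripper opens to 85 mm and grips with 20 to 120 N. Pads are 22 mm wide; open, the fingers measure 114 mm over their backs; the gripper's body (76 mm by 85 mm) begins 54 mm behind the grasp point. The pads swing forward as they close: fully open they stand 13 mm farther back than shut.
Start: joints at [0.97, 0.263, -0.048, 1.259, 0, 1.415], TCP at [0.226, 0.474, 0.231] pointing down, gripper open.
Joint ranges: [-2.65, 2.65], [-0.89, 1.7], [-1.18, 1.37], [-2.13, 2.11], [-1.35, 1.29], [-3.14, 3.14]. Speed limits (rad/s): [1.89, 1.89, 2.57, 2.79, 3.14, 3.14].

### API

Orientations are given as [roll, pitch, yaw] about the fixed x, y, z axes, in that order (R = Rz(yaw) Ry(pitch) Rx(roll)).
In Python, from station import r gives the robot as it stands.
- The arm moves only by the tool move_arm, never from a script. Its argument "plan" is a list that holds one entry, the list of rows, each a list of 7 numbers: the turn, a rotation vector about the world's x, y, z in degrees, then the shift along the world's x, y, z in mm, then the opening, from -1 (shut) to 1 (fully open). In form: [[[rx, ry, rz, dx, dy, dz, gripper], ...]]. A call has 1 to 20 rows; each row is the pose to reach, as a shift and turn from the pose commanded when the call began; what a row does not reach only later rows make up. A row lasts 1/8 s, in which the tool goes at most 62.5 mm and 10.7 degrees, less where a joint would pass 70% of its speed; a pose out of reach is approached as far as the arm can. A call with a gripper value outside its range is refused whole. The fingers move at their own pace and stop on an object; the grip force is fixed at half the most. Time passes only in rows, so rows that repeat a pose let the fingers close. It gives the time, the measured TCP pose, the force and the opening at its end, in the units of the state.
- r.observe(): the state, without advancing time (a new reading comes with each control period).
- r.get_image(name): name is "scene" or "top"; returns a dict with "img" (420x560x3 uint8, red, green, blue), "z_map" (420x560 float32, m along the optical axis (not along the pixel's ray), 0 where there is no reading), "mtx" (3x3 intrinsics, pixels), "extrinsics" (4x4, takes a point from camera to world coordinates). Camera axes: x right, y down, z forward; pixel columns grow to the right and rows downward; lengths in m; the calibration is good to about 2 mm. A picture is of the moment at which its call begins.
- r.hand_in(): hands the job in, once; it reports no verdict.
The state is a dict: "t": time; "joint_pos": joint angles; "joint_vel": joint speeds; "joint_efforts": joint torques, N m; "position": TCP position; "tool_rot": TCP orientation; "force": force on the tool from outside, world axes, zero at the start; "wrist_torque": the same for the moment, N m; "finger_gap": opening from 0.0 (shut) to 1.0 (fully open).
Only numpy, scipy, OpenCV 4.12 (cv2) and the standard library are available. Lean on these libraries where they do the work, as an engineer would, in place of code of your own. Each camera call takes 0.05 s, during which the arm holds its last target. There are 200 camera calls.

## Working session

There is one attempt and no reset: what is moved stays moved. The work goes in short steps, Python scripts to look and compute and a tool call to move; the robot and the scene stay as the last step left them, time stands still between calls to the robot, and variables do not carry over. Pictures are saved under pics/ and viewed, about 8 in all and at most 12, crops included, and the job is handed in when it is done.

Besides the shell and the picture viewer there is one more tool, called after ">>>" as a command line: name --argument value ..., lists and objects as JSON in quotes. move_arm: Moves the arm, as the interface text tells. Its arguments: {"type":"object","properties":{"plan":{"type":"array","items":{"type":"array","items":{"type":"array","items":{"type":"number"}}}}},"required":["plan"]}

```bash
mkdir -p pics; ls; python3 - <<'E'
from station import r
import cv2,numpy as np
s=r.observe(); print(s)
ims=[]
for n in("scene","top"):
    d=r.get_image(n); np.savez('pics/%s0.npz'%n,**d); cv2.imwrite('pics/%s0.png'%n,d["img"][:,:,::-1]); print(n,d["mtx"],d["extrinsics"])
E
```

```text
pics
{'t': 0.0, 'joint_pos': array([ 9.69714130e-01,  2.63547877e-01, -4.89504204e-02,  1.25940880e+00,
        3.70194834e-05,  1.41547668e+00]), 'joint_vel': array([-6.68576363e-04,  3.25111691e-04, -1.23408828e-05, -1.51031522e-05,
        4.20539944e-04, -4.81407065e-04]), 'joint_efforts': array([-3.16352911e-03, -6.37617803e+01,  3.84563649e+01,  1.38776971e-02,
       -3.78379082e-04,  1.16781192e-05]), 'position': array([0.22619467, 0.47346073, 0.23080722]), 'tool_rot': array([-1.75943137,  1.56968494, -2.20519394]), 'force': array([ 0.45143657, -0.55180488, -0.32178151]), 'wrist_torque': array([0.02442158, 0.03614526, 0.05888004]), 'finger_gap': 0.9975501538974731}
scene [[482.82341748   0.         278.56713048]
 [  0.         482.82341748 210.53242995]
 [  0.           0.           1.        ]] [[ 0.86806831 -0.23411036  0.4377782   0.07324032]
 [-0.49618501 -0.43766689  0.74983207 -0.74707617]
 [ 0.01605757 -0.86812444 -0.4960868   0.6290368 ]
 [ 0.          0.          0.          1.        ]]
top [[414.19598738   0.         277.62078275]
 [  0.         414.19598738 206.81095126]
 [  0.           0.           1.        ]] [[ 0.02133564 -0.99029366  0.13734358  0.36467341]
 [-0.99940903 -0.02482897 -0.02377208  0.00395783]
 [ 0.02695144 -0.13675522 -0.99023817  1.04868938]
 [ 0.          0.          0.          1.        ]]
```

View pics/scene0.png

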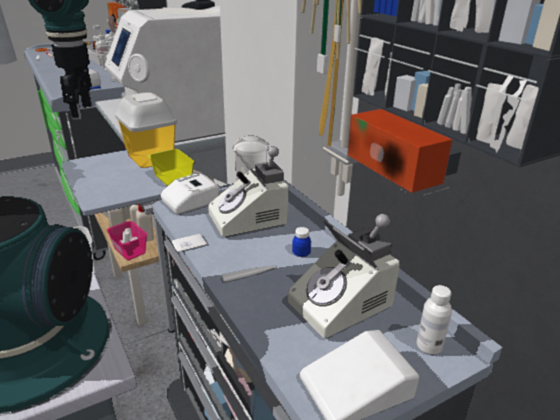

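View pics/top0.png

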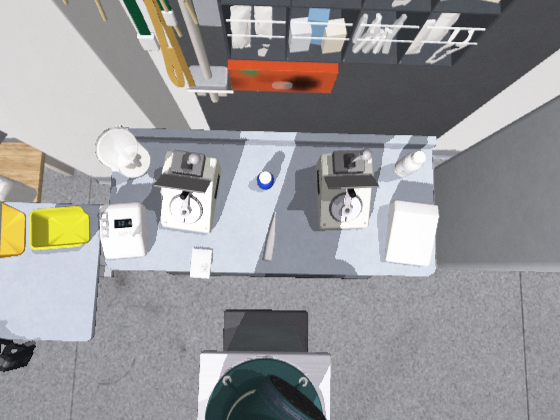

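The scene view shows the left drive at about (248,200) and the right one at about (345,285). The top view has them at (188,195) and (345,195), with the bottle at (265,180), thermometer at (270,237) and packet at (201,262).

```bash
cat > h.py <<'E'
import numpy as np,cv2
def cloud(d):
    z=d["z_map"]; v,u=np.mgrid[:z.shape[0],:z.shape[1]]; K=d["mtx"]
    P=np.stack([(u-K[0,2])/K[0,0]*z,(v-K[1,2])/K[1,1]*z,z],-1)
    return P@d["extrinsics"][:3,:3].T+d["extrinsics"][:3,3]
def proj(d,p):
    E=np.linalg.inv(d["extrinsics"]); c=E[:3,:3]@np.asarray(p)+E[:3,3]; q=d["mtx"]@c; return q[:2]/q[2]
E
python3 - <<'E'
from h import *
d=dict(np.load('pics/top0.npz')); s=dict(np.load('pics/scene0.npz'))
P=cloud(d); S=cloud(s)
for nm,(u0,u1) in dict(L=(155,225),R=(312,382)).items():
    Q=P[140:240,u0:u1].reshape(-1,3); T=S.reshape(-1,3)
    sg=1 if nm=='L' else -1
    c0=np.median(Q[(Q[:,2]>.03)],0); print(nm,'c0',c0)
    T=T[(abs(T[:,0]-c0[0])<.15)&(abs(T[:,1]-c0[1])<.12)]
    for src,X in(('top',Q),('scene',T)):
        # ball
        b=X[(X[:,2]>.18)&(X[:,2]<.205)&(X[:,0]>c0[0]+.02)]; print(src,'highs',len(b),b.mean(0).round(4) if len(b) else '')
        # face plane ransac
        best=0;rng=np.random.default_rng(0); F=X[(X[:,2]>.015)&(X[:,2]<.125)]
        for _ in range(3000):
            p=F[rng.choice(len(F),3,False)]; n=np.cross(p[1]-p[0],p[2]-p[0]); l=np.linalg.norm(n)
            if l<1e-6: continue
            n/=l; n*=np.sign(n[2])
            if abs(n[2]-.819)>.06: continue
            m=abs((F-p[0])@n)<.002
            if m.sum()>best: best=m.sum();bm=m
        G=F[bm]; c=G.mean(0); n=np.linalg.svd(G-c)[2][2]; n*=np.sign(n[2])
        print(' face',best,'n',n.round(3),'yaw',np.degrees(np.arctan2(-n[1],-n[0])).round(1),'c',c.round(4))
        # outline at top area
        print(' ext',F.min(0).round(3),F.max(0).round(3))
        H=X[(X[:,2]>.03)&(X[:,2]<.2)]
        r=cv2.minAreaRect((H[:,:2]*1000).astype(np.float32)); print(' rect',r)
a=cv2.resize(d["img"][140:240,150:390],None,fx=3.3,fy=3.3,interpolation=2)
b=s["img"][130:340,200:410]; b=cv2.resize(b,None,fx=1.2,fy=1.2)
cv2.imwrite('pics/c1.png',a[:,:,::-1])
E
```

```text
L c0 [0.5269639  0.18675818 0.10234364]
top highs 123 [0.583  0.1612 0.1962]
 face 1012 n [-0.577  0.066  0.814] yaw -6.5 c [0.4935 0.1966 0.0649]
 ext [0.44  0.125 0.015] [0.62  0.264 0.125]
 rect ((530.94580078125, 194.8661346435547), (122.07167053222656, 169.5720672607422), 82.8569564819336)
scene highs 98 [0.5829 0.1565 0.1943]
 face 909 n [-0.571  0.069  0.818] yaw -6.9 c [0.5039 0.1867 0.0739]
 ext [0.381 0.122 0.015] [0.637 0.307 0.125]
 rect ((513.341552734375, 214.50039672851562), (253.50125122070312, 184.21609497070312), 0.05390341207385063)
R c0 [ 0.54131239 -0.17366374  0.09924295]
top highs 117 [ 0.6015 -0.201   0.1963]
 face 1009 n [-0.57  -0.032  0.821] yaw 3.2 c [ 0.507  -0.178   0.0651]
 ext [ 0.456 -0.284  0.015] [ 0.686 -0.105  0.125]
 rect ((571.1007690429688, -197.11196899414062), (222.64149475097656, 174.17222595214844), 1.6612753868103027)
scene highs 168 [ 0.6    -0.2075  0.1945]
 face 2305 n [-0.575 -0.034  0.817] yaw 3.4 c [ 0.518  -0.1896  0.0727]
 ext [ 0.399 -0.293  0.015] [ 0.691 -0.119  0.125]
 rect ((575.2653198242188, -190.03515625), (137.1895294189453, 247.2742156982422), 82.84408569335938)
```

View pics/c1.png

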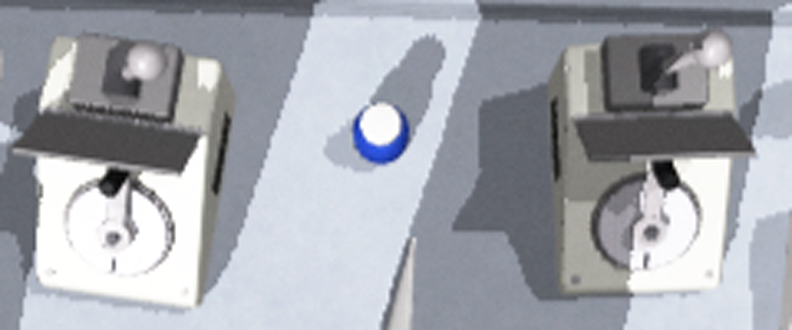

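```bash
cat >> h.py <<'E'
DR=dict(L=((.530,.195),-7.0),R=((.541,-.178),3.3))
def frame(k):
    (x,y),a=DR[k]; a=np.radians(a); Rz=np.array([[np.cos(a),-np.sin(a),0],[np.sin(a),np.cos(a),0],[0,0,1]])
    t=np.radians(35); c,s=np.cos(t),np.sin(t)
    Rf=Rz@np.array([[c,0,-s],[0,1,0],[s,0,c]])   # columns: up-face, left, normal
    return Rz,np.array([x,y,0]),Rf,Rz@[-.038,0,.064]+[x,y,0]
def local(k,X):
    _,_,Rf,A=frame(k); return (X-A)@Rf
def knob(k,d):
    X=cloud(d); l=local(k,X); hsv=cv2.cvtColor(d["img"],cv2.COLOR_RGB2HSV)
    m=(hsv[...,2]<70)&(l[...,0]>.035)&(l[...,0]<.068)&(abs(l[...,1])<.045)&(l[...,2]>.014)&(l[...,2]<.056)
    return l[m],m
E
cat > st.py <<'E'
from h import *
from station import r
E
python3 - <<'E'
from h import *
D={n:dict(np.load('pics/%s0.npz'%n)) for n in('top','scene')}
for k in 'LR':
    for n,d in D.items():
        l,m=knob(k,d); print(k,n,len(l), l.mean(0).round(4),'min',l.min(0).round(3),'max',l.max(0).round(3))
        L=local(k,cloud(d)); 
        # white face points: face plane offset and lateral extents
        f=(abs(L[...,2])<.006)&(L[...,0]>-.06)&(L[...,0]<.08)&(abs(L[...,1])<.075); 
        print('  face off',np.median(L[f][:,2]).round(4),'y ext',np.percentile(L[f][:,1],[1,99]).round(4),'x',np.percentile(L[f][:,0],[1,99]).round(4))
        hsv=cv2.cvtColor(d["img"],cv2.COLOR_RGB2HSV)
        mk=(hsv[...,2]<110)&(abs(np.hypot(L[...,0],L[...,1])-.03)<.008)&(L[...,0]<-.015)&(L[...,2]<.01)&(L[...,2]>-.004)
        print('  mark',mk.sum(),L[mk].mean(0).round(4) if mk.any() else '')
        v=(L[...,2]>.055)&(L[...,2]<.078)&(L[...,0]>.07)&(L[...,0]<.1)&(abs(L[...,1])<.07); print('  visor',v.sum(),np.percentile(L[v],[2,98],axis=0).round(3).tolist())
        print('  hub px',proj(d,frame(k)[3]))
        Rz,o,_,_=frame(k); W=(cloud(d)-o)@Rz; b=(W[...,2]>.175)&(W[...,2]<.21)&(W[...,0]>.03)&(W[...,0]<.09)&(abs(W[...,1])<.07); print('  ball',W[b].mean(0).round(4))
E
```

```text
L top 42 [ 0.059  -0.0059  0.044 ] min [ 0.052 -0.011  0.025] max [0.063 0.001 0.053]
  face off 0.0001 y ext [-0.0599  0.0597] x [-0.0578  0.0703]
  mark 0 
  visor 247 [[0.082, -0.054, 0.055], [0.087, 0.053, 0.072]]
  hub px [185.64897527 208.24973685]
  ball [ 0.0567 -0.0271  0.1962]
L scene 69 [ 0.0587 -0.0079  0.0362] min [ 0.053 -0.013  0.015] max [ 0.064 -0.002  0.054]
  face off 0.0006 y ext [-0.0615  0.0586] x [-0.0566  0.079 ]
  mark 12 [-0.0246 -0.0236  0.0038]
  visor 63 [[0.084, -0.057, 0.059], [0.089, 0.047, 0.073]]
  hub px [231.23325658 201.51366292]
  ball [ 0.0572 -0.0315  0.1937]
R top 48 [ 0.061  -0.0045  0.0431] min [ 0.055 -0.012  0.027] max [0.066 0.001 0.053]
  face off -0.0008 y ext [-0.0615  0.0572] x [-0.0549  0.0683]
  mark 13 [-0.0234  0.026   0.0001]
  visor 222 [[0.083, -0.055, 0.055], [0.089, 0.052, 0.071]]
  hub px [344.18104934 207.71827644]
  ball [ 0.0591 -0.0263  0.1962]
R scene 123 [ 0.0595 -0.0104  0.0374] min [ 0.053 -0.015  0.015] max [ 0.068 -0.001  0.053]
  face off -0.0007 y ext [-0.0627  0.0561] x [-0.0547  0.0788]
  mark 47 [-0.0266  0.0034  0.001 ]
  visor 218 [[0.085, -0.058, 0.056], [0.09, 0.049, 0.071]]
  hub px [323.28647451 287.14687812]
  ball [ 0.0572 -0.0325  0.1939]
```

```bash
sed -i 's/-.178),3.3/-.180),3.3/' h.py; cat >> h.py <<'E'
from scipy.spatial.transform import Rotation as Ro
def goal(k,up,left,out):
    Rz,o,Rf,A=frame(k)
    return np.column_stack([-Rf[:,2],Rf[:,1],Rf[:,0]]), A+Rf@[up,left,out]
def plan(st,Rg,pg):
    R0=Ro.from_euler('xyz',st["tool_rot"])
    rv=(Ro.from_matrix(Rg)*R0.inv()).as_rotvec(degrees=True)
    return rv.round(1),(1000*(pg-st["position"])).round(0)
E
python3 - <<'E'
from st import *
s=r.observe()
print(goal('L',.055,-.006,.14)[1],plan(s,*goal('L',.055,-.006,.14)))
for k in 'LR':
  print(k,'left',frame(k)[2][:,1].round(3),'n',frame(k)[2][:,2].round(3))
E
```

```text
[0.45656742 0.19797133 0.21022799] (array([ -9.8, -33.8,  18. ]), array([ 230., -276.,  -21.]))
L left [0.122 0.993 0.   ] n [-0.569  0.07   0.819]
R left [-0.058  0.998  0.   ] n [-0.573 -0.033  0.819]
```

>>> move_arm --plan '[[[-9.8,-33.8,18,120,-140,20,-0.06],[-9.8,-33.8,18,120,-140,20,-0.06],[-9.8,-33.8,18,120,-140,20,-0.06],[-9.8,-33.8,18,230,-276,-21,-0.06],[-9.8,-33.8,18,230,-276,-21,-0.06],[-9.8,-33.8,18,230,-276,-21,-0.06],[-9.8,-33.8,18,230,-276,-21,-0.06],[-9.8,-33.8,18,230,-276,-21,-0.06],[-9.8,-33.8,18,230,-276,-21,-0.06]]]'

```text
t: 1.23
position: [0.4559, 0.1989, 0.2105]
tool_rot: [0.002, 0.959, -0.118]
force: [-0.9, 0.4, -0.5]
finger_gap: 0.469
```

```bash
cat > look.py <<'E'
from st import *
import sys
k,tag=sys.argv[1],sys.argv[2]
s=r.observe(); p=local(k,s["position"]); print('t',s["t"],'tcp local',p.round(4),'F local',(s["force"]@frame(k)[2]).round(2),'gap',s["finger_gap"])
R=Ro.from_euler('xyz',s["tool_rot"]).as_matrix(); print('ang err',np.degrees(Ro.from_matrix(R.T@goal(k,0,0,0)[0]).magnitude()).round(2))
out=[]
for n in('top','scene'):
    d=r.get_image(n); np.savez('pics/%s_%s.npz'%(n,tag),**d); l,m=knob(k,d); print(n,len(l),l.mean(0).round(4) if len(l) else '',l[:,1].min().round(4) if len(l) else '',l[:,1].max().round(4) if len(l) else '')
    u,v=proj(d,frame(k)[3]).astype(int); c=d["img"][max(v-65,0):v+45,max(u-60,0):u+70]; out.append(cv2.resize(c,(390,330),interpolation=2))
cv2.imwrite('pics/%s.png'%tag,np.hstack(out)[:,:,::-1])
E
python3 look.py L l1
```

```text
t 1.225 tcp local [ 0.0545 -0.0052  0.1406] F local [-1.06  0.33  0.12] gap 0.46925196014959797
ang err 0.19
top 41 [ 0.0593 -0.0064  0.0422] -0.0111 0.0014
scene 65 [ 0.0586 -0.0079  0.0367] -0.0125 -0.0001
```

View pics/l1.png

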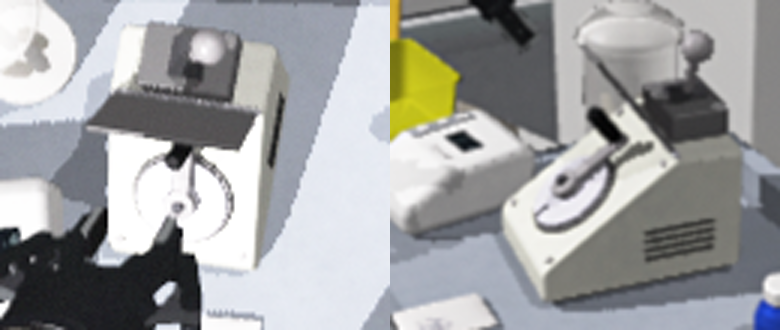

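The crops show the left crank leaning slightly right with its knob at top crop (180,155). The fingers straddle it in line from above.

>>> move_arm --plan '[[[0,0,0,34,-4,-49,-0.06],[0,0,0,45,-5.5,-65,-0.06],[0,0,0,54,-6.6,-77,-0.06],[0,0,0,63,-7.7,-90,-0.06],[0,0,0,63,-7.7,-90,-0.06],[0,0,0,63,-7.7,-90,-0.06]]]'

```text
t: 2.08
position: [0.5191, 0.1906, 0.1207]
tool_rot: [0.002, 0.959, -0.119]
force: [0.5, -0.1, -0.7]
finger_gap: 0.471
```

```bash
python3 look.py L l2
```

```text
t 2.075 tcp local [ 0.0552 -0.0057  0.0305] F local [ 0.05 -0.01 -0.86] gap 0.47074093354897584
ang err 0.13
top 86 [ 0.0586 -0.003   0.0454] -0.0381 0.0249
scene 43 [ 0.058  -0.0344  0.0452] -0.0403 -0.0094
```

View pics/l2.png

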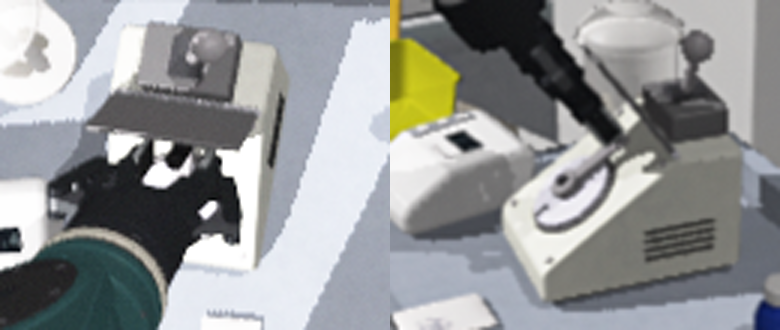

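The fingers stand either side of the knob at top crop (180,155) with no contact, so I push right.

>>> move_arm --plan '[[[0,0,0,-0.6,-5,0,-0.06],[0,0,0,-1.2,-10,0,-0.06],[0,0,0,-1.5,-12,0,-0.06],[0,0,0,-1.5,-12,0,-0.06]]]'

```text
t: 2.68
position: [0.5179, 0.1777, 0.1203]
tool_rot: [0.001, 0.959, -0.12]
force: [0.2, 0.3, 0.2]
finger_gap: 0.464
```

>>> move_arm --plan '[[[0,0,0,-0.25,-2,0,-0.06],[0,0,0,-0.5,-4,0,-0.06],[0,0,0,-0.5,-4,0,-0.06]]]'

```text
t: 3.05
position: [0.5175, 0.1747, 0.1204]
tool_rot: [0.004, 0.959, -0.116]
force: [1.7, 6.1, -0.9]
finger_gap: 0.47
```

>>> move_arm --plan '[[[0,0,0,-0.12,-1,0,-0.06],[0,0,0,-0.25,-2,0,-0.06],[0,0,0,-0.25,-2,0,-0.06],[0,0,0,-0.25,-2,0,-0.06]]]'

```text
t: 3.55
position: [0.5173, 0.1732, 0.1204]
tool_rot: [0.005, 0.959, -0.115]
force: [1.4, 10.0, -1.4]
finger_gap: 0.471
```

```bash
python3 look.py L l3
```

```text
t 3.55 tcp local [ 0.0554 -0.0232  0.0301] F local [-0.63 10.12 -1.26] gap 0.47137102803287834
ang err 0.26
top 78 [ 0.0583 -0.0079  0.045 ] -0.0164 0.0084
scene 1 [ 0.0648 -0.0445  0.0553] -0.0445 -0.0445
```

Right end reached, at 10 N. Now left.

>>> move_arm --plan '[[[0,0,0,0.9,7,0,-0.06],[0,0,0,1.8,14,0,-0.06],[0,0,0,2.6,21,0,-0.06],[0,0,0,3,25,0,-0.06],[0,0,0,3.4,28,0,-0.06],[0,0,0,3.4,28,0,-0.06]]]'

```text
t: 4.4
position: [0.5205, 0.2001, 0.1202]
tool_rot: [0.001, 0.959, -0.12]
force: [0.2, 0.2, -0.8]
finger_gap: 0.474
```

>>> move_arm --plan '[[[0,0,0,0.25,2,0,-0.06],[0,0,0,0.5,4,0,-0.06],[0,0,0,0.5,4,0,-0.06]]]'

```text
t: 4.78
position: [0.521, 0.2041, 0.1203]
tool_rot: [0.001, 0.959, -0.12]
force: [-0.3, -0.5, -0.4]
finger_gap: 0.472
```

>>> move_arm --plan '[[[0,0,0,0.25,2,0,-0.06],[0,0,0,0.4,3,0,-0.06],[0,0,0,0.4,3,0,-0.06]]]'

```text
t: 5.15
position: [0.5214, 0.2071, 0.1203]
tool_rot: [0.002, 0.959, -0.12]
force: [0.5, 0.1, 0.6]
finger_gap: 0.472
```

>>> move_arm --plan '[[[0,0,0,0.25,2,0,-0.06],[0,0,0,0.4,3,0,-0.06],[0,0,0,0.4,3,0,-0.06]]]'

```text
t: 5.52
position: [0.5217, 0.2088, 0.1202]
tool_rot: [-0.003, 0.959, -0.126]
force: [-0.8, -10.4, 3.1]
finger_gap: 0.467
```

>>> move_arm --plan '[[[0,0,0,0.25,2,0,-0.06],[0,0,0,0.4,3,0,-0.06],[0,0,0,0.4,3,0,-0.06]]]'

```text
t: 5.9
position: [0.5222, 0.2118, 0.1203]
tool_rot: [-0.003, 0.959, -0.126]
force: [-0.4, -10.2, 4.4]
finger_gap: 0.47
```

Left end reached at about 10 N; travel minus clearance gives roughly 9 mm of play. I back off and retract.

>>> move_arm --plan '[[[0,0,0,-1,-7,0,-0.06],[0,0,0,-1.5,-13,0,-0.06],[0,0,0,-1.5,-13,0,-0.06],[0,0,0,-35,-9,47,-0.06],[0,0,0,-64,-5,90,-0.06],[0,0,0,-64,-5,90,-0.06],[0,0,0,-64,-5,90,-0.06]]]'

```text
t: 6.78
position: [0.4583, 0.2081, 0.21]
tool_rot: [0.002, 0.959, -0.119]
force: [-0.0, 0.8, -0.5]
finger_gap: 0.469
```

```bash
python3 look.py L l4; python3 - <<'E'
from st import *
s=r.observe(); print(plan(s,*goal('R',.055,-.005,.14)))
for t in('0','_l4'):
  for n in('top','scene'):
    d=dict(np.load('pics/%s%s.npz'%(n,t))); l,_=knob('R',d); print(t,n,l[:,1].min(),l[:,1].max(),l.mean(0))
E
```

```text
t 6.775 tcp local [0.0553 0.0043 0.1396] F local [-0.37  0.77 -0.33] gap 0.46903735702608873
ang err 0.11
top 40 [0.0593 0.0001 0.0423] -0.004 0.0083
scene 65 [ 0.0588 -0.0015  0.0362] -0.0079 0.006
(array([ 0. , -0. , 10.3]), array([  10., -397.,    1.]))
0 top -0.009774864347685115 0.0027050908232333125 [ 0.06105335 -0.0024965   0.04305751]
0 scene -0.012874928255588074 0.0009963210240430008 [ 0.05955833 -0.0084372   0.03737311]
_l4 top -0.010770426550958043 0.0029535240038844513 [ 0.06005986 -0.00270797  0.03960883]
_l4 scene -0.012803783286295336 0.0007544527727117201 [ 0.05910373 -0.0082371   0.03612786]
```

View pics/l4.png

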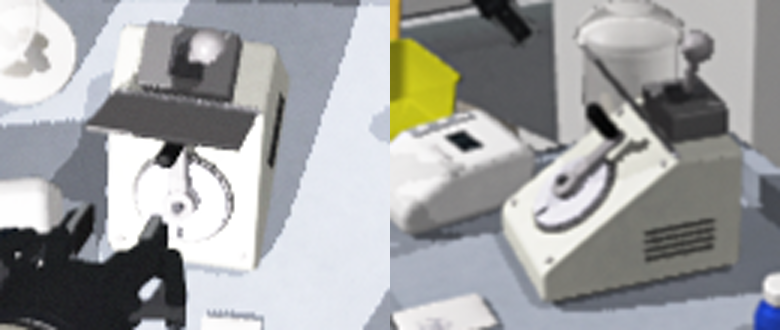

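The left knob now sits 6 mm left of where it was (top crop (170,155)), and the disc line at (180,232) is about where it was. On to the right drive, at height.

>>> move_arm --plan '[[[0,0,0,5,-60,40,-0.06],[0,0,10.3,5,-120,40,-0.06],[0,0,10.3,5,-180,40,-0.06],[0,0,10.3,5,-240,40,-0.06],[0,0,10.3,5,-300,40,-0.06],[0,0,10.3,10,-360,20,-0.06],[0,0,10.3,10,-397,1,-0.06],[0,0,10.3,10,-397,1,-0.06],[0,0,10.3,10,-397,1,-0.06],[0,0,10.3,10,-397,1,-0.06]]]'

```text
t: 8.12
position: [0.4679, -0.1891, 0.2102]
tool_rot: [0.005, 0.961, 0.061]
force: [0.2, 0.1, 0.4]
finger_gap: 0.473
```

```bash
python3 look.py R r1
```

```text
t 8.125 tcp local [ 0.0548 -0.0048  0.1401] F local [0.39 0.04 0.17] gap 0.4727918243984872
ang err 0.16
top 47 [ 0.0611 -0.0026  0.043 ] -0.0102 0.0032
scene 88 [ 0.0591 -0.0095  0.0375] -0.0129 -0.001
```

>>> move_arm --plan '[[[0,0,0,34,2,-49,-0.06],[0,0,0,45,2.6,-65,-0.06],[0,0,0,54,3.1,-77,-0.06],[0,0,0,63,3.6,-90,-0.06],[0,0,0,63,3.6,-90,-0.06],[0,0,0,63,3.6,-90,-0.06]]]'

```text
t: 8.98
position: [0.5312, -0.1848, 0.1219]
tool_rot: [0.001, 0.959, 0.06]
force: [-0.1, -0.8, -0.1]
finger_gap: 0.47
```

```bash
python3 look.py R r2
```

```text
t 8.975 tcp local [ 0.0561 -0.0042  0.0314] F local [-0.16 -0.84  0.01] gap 0.4699958195231041
ang err 0.14
top 71 [ 0.0598 -0.0036  0.0449] -0.0338 0.0303
scene 46 [ 0.0574 -0.0306  0.0484] -0.0379 0.0182
```

View pics/r2.png

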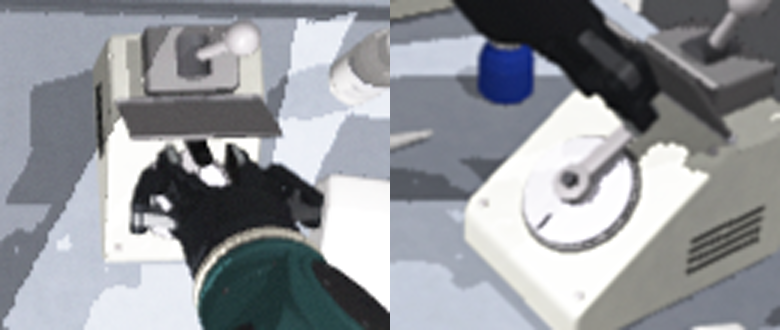

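The fingers straddle the right knob at top crop (200,150), and the disc line is at scene crop (542,222). Pushing right.

>>> move_arm --plan '[[[0,0,0,0.3,-5,0,-0.06],[0,0,0,0.6,-10,0,-0.06],[0,0,0,0.8,-14,0,-0.06],[0,0,0,0.8,-14,0,-0.06]]]'

```text
t: 9.57
position: [0.532, -0.1999, 0.1212]
tool_rot: [0.001, 0.959, 0.059]
force: [-0.0, -0.2, -0.6]
finger_gap: 0.465
```

>>> move_arm --plan '[[[0,0,0,0.1,-2,0,-0.06],[0,0,0,0.2,-4,0,-0.06],[0,0,0,0.2,-4,0,-0.06]]]'

```text
t: 9.95
position: [0.5322, -0.2035, 0.1212]
tool_rot: [0.001, 0.959, 0.06]
force: [0.2, 0.2, 0.0]
finger_gap: 0.472
```

>>> move_arm --plan '[[[0,0,0,0.1,-2,0,-0.06],[0,0,0,0.2,-3,0,-0.06],[0,0,0,0.2,-3,0,-0.06]]]'

```text
t: 10.32
position: [0.5324, -0.2065, 0.1213]
tool_rot: [0.001, 0.959, 0.06]
force: [0.9, -0.5, -1.0]
finger_gap: 0.471
```

>>> move_arm --plan '[[[0,0,0,0.1,-2,0,-0.06],[0,0,0,0.2,-3,0,-0.06],[0,0,0,0.2,-3,0,-0.06]]]'

```text
t: 10.7
position: [0.5325, -0.209, 0.1212]
tool_rot: [0.003, 0.959, 0.061]
force: [-1.2, 5.1, 1.0]
finger_gap: 0.472
```

>>> move_arm --plan '[[[0,0,0,0.1,-1,0,-0.06],[0,0,0,0.1,-2,0,-0.06],[0,0,0,0.1,-2,0,-0.06]]]'

```text
t: 11.08
position: [0.5325, -0.2101, 0.121]
tool_rot: [0.005, 0.959, 0.064]
force: [-1.0, 9.3, 3.0]
finger_gap: 0.476
```

>>> move_arm --plan '[[[0,0,0,0.1,-1,0,-0.06],[0,0,0,0.1,-2,0,-0.06],[0,0,0,0.1,-2,0,-0.06],[0,0,0,0.1,-2,0,-0.06]]]'

```text
t: 11.58
position: [0.5325, -0.212, 0.1209]
tool_rot: [0.006, 0.959, 0.065]
force: [-1.0, 9.7, 1.8]
finger_gap: 0.471
```

>>> move_arm --plan '[[[0,0,0,-0.4,7,0,-0.06],[0,0,0,-0.8,14,0,-0.06],[0,0,0,-1.2,21,0,-0.06],[0,0,0,-1.6,28,0,-0.06],[0,0,0,-1.8,32,0,-0.06],[0,0,0,-2,36,0,-0.06],[0,0,0,-2,36,0,-0.06]]]'

```text
t: 12.45
position: [0.5307, -0.1771, 0.1212]
tool_rot: [0.002, 0.959, 0.06]
force: [0.9, -0.2, -0.2]
finger_gap: 0.468
```

>>> move_arm --plan '[[[0,0,0,-0.1,2,0,-0.06],[0,0,0,-0.3,5,0,-0.06],[0,0,0,-0.3,5,0,-0.06]]]'

```text
t: 12.82
position: [0.5304, -0.1722, 0.1212]
tool_rot: [0.002, 0.959, 0.06]
force: [-0.9, -0.3, 0.1]
finger_gap: 0.469
```

>>> move_arm --plan '[[[0,0,0,-0.1,2,0,-0.06],[0,0,0,-0.2,4,0,-0.06],[0,0,0,-0.2,4,0,-0.06]]]'

```text
t: 13.2
position: [0.5303, -0.1682, 0.1212]
tool_rot: [0.002, 0.959, 0.06]
force: [0.1, -0.1, 0.3]
finger_gap: 0.468
```

>>> move_arm --plan '[[[0,0,0,-0.1,2,0,-0.06],[0,0,0,-0.2,3,0,-0.06],[0,0,0,-0.2,3,0,-0.06]]]'

```text
t: 13.58
position: [0.5301, -0.1653, 0.1213]
tool_rot: [0.002, 0.959, 0.06]
force: [-0.0, -0.8, -0.7]
finger_gap: 0.472
```

>>> move_arm --plan '[[[0,0,0,-0.1,2,0,-0.06],[0,0,0,-0.2,3,0,-0.06],[0,0,0,-0.2,3,0,-0.06]]]'

```text
t: 13.95
position: [0.5299, -0.1622, 0.1212]
tool_rot: [0.002, 0.959, 0.06]
force: [-0.8, 0.7, -0.0]
finger_gap: 0.465
```

>>> move_arm --plan '[[[0,0,0,-0.1,2,0,-0.06],[0,0,0,-0.2,3,0,-0.06],[0,0,0,-0.2,3,0,-0.06]]]'

```text
t: 14.32
position: [0.5297, -0.1593, 0.1213]
tool_rot: [0.002, 0.959, 0.06]
force: [1.0, 0.3, 0.3]
finger_gap: 0.469
```

```bash
python3 look.py R r3
```

```text
t 14.325 tcp local [0.0557 0.0213 0.0309] F local [ 1.04  0.22 -0.34] gap 0.4691961525936851
ang err 0.09
top 69 [0.0595 0.0082 0.0443] -0.0095 0.0172
scene 62 [ 0.0569 -0.0002  0.0424] -0.0116 0.0446
```

>>> move_arm --plan '[[[0,0,0,-0.1,1,0,-0.06],[0,0,0,-0.1,2,0,-0.06],[0,0,0,-0.1,2,0,-0.06]]]'

```text
t: 14.8
position: [0.5296, -0.1576, 0.1213]
tool_rot: [0.001, 0.959, 0.059]
force: [-0.5, -2.1, -2.1]
finger_gap: 0.47
```

View pics/r3.png

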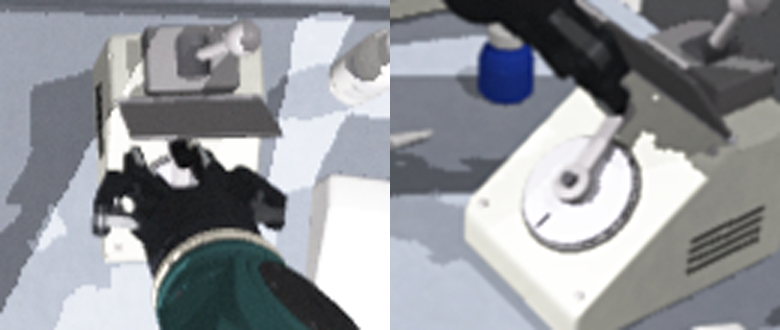

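The knob, at top crop (182,152), is against the right finger. The crank leans left and the disc line still sits at (542,222). A little farther.

>>> move_arm --plan '[[[0,0,0,-0.1,2,0,-0.06],[0,0,0,-0.2,3,0,-0.06],[0,0,0,-0.2,3,0,-0.06]]]'

```text
t: 15.18
position: [0.5294, -0.1557, 0.1212]
tool_rot: [-0.002, 0.96, 0.055]
force: [-0.9, -10.3, -5.2]
finger_gap: 0.472
```

>>> move_arm --plan '[[[0,0,0,-0.1,1,0,-0.06],[0,0,0,-0.1,2,0,-0.06],[0,0,0,-0.1,2,0,-0.06]]]'

```text
t: 15.55
position: [0.5291, -0.1537, 0.1211]
tool_rot: [-0.002, 0.96, 0.054]
force: [-2.9, -11.3, -5.1]
finger_gap: 0.469
```

The left end is reached at about 11 N. Play is roughly 28 mm here against 9 mm on the left drive, so the right drive is the worn one. I retract and work out the lever approach.

>>> move_arm --plan '[[[0,0,0,0.5,-8,0,-0.06],[0,0,0,0.8,-14,0,-0.06],[0,0,0,0.8,-14,0,-0.06],[0,0,0,-31,-16,45,-0.06],[0,0,0,-62,-18,90,-0.06],[0,0,0,-80,-18,130,-1],[0,0,0,-80,-18,160,-1],[0,0,0,-80,-18,160,-1],[0,0,0,-80,-18,160,-1]]]'

```text
t: 16.68
position: [0.4491, -0.17, 0.2804]
tool_rot: [0.003, 0.96, 0.061]
force: [-0.2, -0.5, -0.3]
finger_gap: -0.0
```

```bash
python3 look.py R r4; python3 - <<'E'
from st import *
s=r.observe(); Rz,o,Rf,A=frame('R'); Rg=goal('R',0,0,0)[0]
for n in('top','scene'):
    d=dict(np.load('pics/%s_r4.npz'%n)); W=(cloud(d)-o)@Rz
    b=(W[...,2]>.175)&(W[...,2]<.21)&(W[...,0]>.03)&(W[...,0]<.09)&(abs(W[...,1])<.07); print(n,'ball',W[b].mean(0).round(4),W[b].min(0).round(3),W[b].max(0).round(3))
for q in((.064,-.074,.27),(.064,-.074,.180)): print(q,plan(s,Rg,o+Rz@np.array(q)))
d=dict(np.load('pics/top0.npz'));P=cloud(d); hsv=cv2.cvtColor(d["img"],cv2.COLOR_RGB2HSV)
X=P[(P[...,2]>.15)&(P[...,0]>.63)&(abs(P[...,1])<.4)]; print('back min',X[X[:,0].argsort()[:3]], np.percentile(X,[1],axis=0))
X=P[130:180,395:430].reshape(-1,3);X=X[X[:,2]>.05]; print('bottle',np.percentile(X,[2,98],axis=0).round(3))
E
```

```text
t 16.675 tcp local [0.0806 0.0152 0.2078] F local [-0.33 -0.53 -0.16] gap -0.0003864509349775079
ang err 0.11
top 52 [0.0595 0.0162 0.0417] 0.01 0.0222
scene 95 [0.0572 0.01   0.0377] 0.0067 0.018
top ball [ 0.0592 -0.0239  0.1954] [ 0.049 -0.037  0.175] [ 0.073 -0.013  0.204]
scene ball [ 0.0572 -0.0307  0.1942] [ 0.049 -0.04   0.176] [ 0.073 -0.016  0.204]
(0.064, -0.074, 0.27) (array([-0.1, -0. , -0.1]), array([160., -80., -10.]))
(0.064, -0.074, 0.18) (array([-0.1, -0. , -0.1]), array([ 160.,  -80., -100.]))
back min [[0.63062506 0.35351203 0.15389898]
 [0.63087471 0.35611063 0.15284086]
 [0.63104042 0.36542543 0.15140911]] [[ 0.73011601 -0.33478594  0.15701819]]
bottle [[ 0.597 -0.356  0.054]
 [ 0.637 -0.321  0.13 ]]
```

View pics/r4.png

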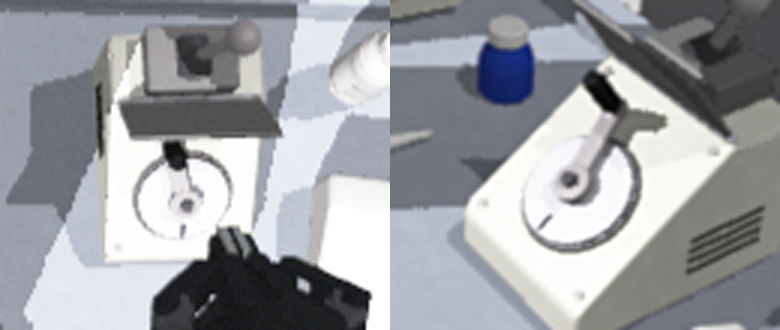

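The right crank now leans left with its knob at (175,155). The line at scene (543,222) is essentially unmoved, the lever is still to the right, and the closed fingers are clear. Moving to the right of the ball.

>>> move_arm --plan '[[[0,0,0,30,-50,0,-1],[0,0,0,80,-80,0,-1],[0,0,0,130,-80,0,-1],[0,0,0,160,-80,-10,-1],[0,0,0,160,-80,-10,-1],[0,0,0,160,-80,-50,-1],[0,0,0,160,-80,-80,-1],[0,0,0,160,-80,-100,-1],[0,0,0,160,-80,-100,-1],[0,0,0,160,-80,-100,-1]]]'

```text
t: 18.02
position: [0.6093, -0.2507, 0.1822]
tool_rot: [0.0, 0.959, 0.059]
force: [0.6, -0.5, 1.3]
finger_gap: 0.001
```

```bash
python3 look.py R r5; python3 - <<'E'
from st import *
s=r.observe(); Rz,o,_,_=frame('R'); print((s["position"]-o)@Rz)
E
```

```text
t 18.025 tcp local [ 0.1514 -0.0745  0.0383] F local [ 1.24 -0.52  0.71] gap 0.0008971644952280149
ang err 0.09
top 51 [0.0593 0.016  0.0417] 0.0096 0.0219
scene 96 [0.0574 0.0104 0.0377] 0.0062 0.0184
[ 0.06435541 -0.07455199  0.18248074]
```

View pics/r5.png

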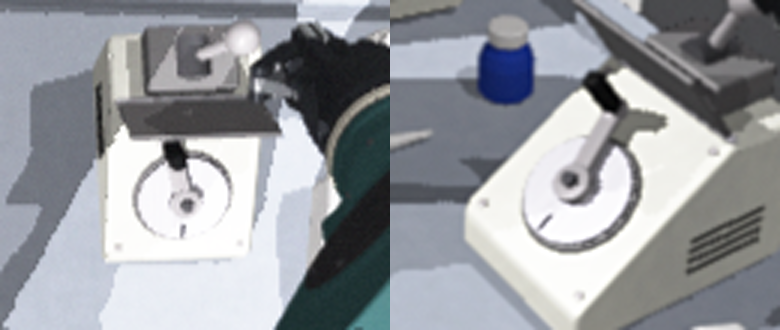

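The fingertips are right of the ball, at top crop (265,75) against ball (242,38). Sweeping left.

>>> move_arm --plan '[[[0,0,0,-0.5,8,0,-1],[0,0,0,-1,16,0,-1],[0,0,0,-1.4,24,0,-1],[0,0,0,-1.9,32,0,-1],[0,0,0,-2.3,40,0,-1],[0,0,0,-2.8,48,0,-1],[0,0,0,-3.2,55,0,-1],[0,0,0,-3.6,62,0,-1],[0,0,0,-3.6,62,0,-1]]]'

```text
t: 19.25
position: [0.6056, -0.1877, 0.1811]
tool_rot: [0.002, 0.96, 0.061]
force: [-0.2, -0.4, -0.3]
finger_gap: -0.003
```

>>> move_arm --plan '[[[0,0,0,-0.2,3,0,-1],[0,0,0,-0.4,7,0,-1],[0,0,0,-0.4,7,0,-1]]]'

```text
t: 19.62
position: [0.6053, -0.1811, 0.1812]
tool_rot: [0.002, 0.959, 0.06]
force: [0.6, -1.0, 0.2]
finger_gap: -0.002
```

```bash
cat > ball.py <<'E'
from st import *
s=r.observe(); Rz,o,_,_=frame('R'); print('tcp',(s["position"]-o)@Rz,s["force"])
for n in('top','scene'):
    d=r.get_image(n)
    for k in 'RL':
        Rz,o,_,_=frame(k); W=(cloud(d)-o)@Rz; sat=cv2.cvtColor(d["img"],cv2.COLOR_RGB2HSV)[...,2]>90
        b=sat&(W[...,2]>.175)&(W[...,2]<.21)&(W[...,0]>.03)&(W[...,0]<.09)&(abs(W[...,1])<.07); print(n,k,b.sum(),'ball',W[b].mean(0).round(4) if b.any() else '')
E
python3 ball.py
```

```text
tcp [ 0.0640874  -0.00482756  0.1811878 ] [ 0.63102507 -1.04345952  0.17858557]
top R 119 ball [0.0615 0.0191 0.1983]
top L 123 ball [ 0.0567 -0.0272  0.1965]
scene R 44 ball [0.051  0.013  0.1886]
scene L 88 ball [ 0.0571 -0.031   0.1949]
```

Ball is over centre; continuing to the stop.

>>> move_arm --plan '[[[0,0,0,-0.2,3,0,-1],[0,0,0,-0.3,5,0,-1],[0,0,0,-0.3,5,0,-1]]]'

```text
t: 20.1
position: [0.605, -0.1762, 0.1813]
tool_rot: [0.002, 0.959, 0.06]
force: [0.2, -1.0, 1.1]
finger_gap: -0.003
```

>>> move_arm --plan '[[[0,0,0,-0.1,2,0,-1],[0,0,0,-0.2,3,0,-1],[0,0,0,-0.2,3,0,-1]]]'

```text
t: 20.48
position: [0.6049, -0.1743, 0.1814]
tool_rot: [-0.001, 0.959, 0.056]
force: [0.6, -6.2, -1.4]
finger_gap: 0.003
```

The stop is felt at 6 N, where expected. Backing off, up and away.

>>> move_arm --plan '[[[0,0,0,0,1,0,-1],[0,0,0,0,1,0,-1],[0,0,0,0.6,-10,0,-1],[0,0,0,1.2,-20,0,-1],[0,0,0,1.2,-20,50,-1],[0,0,0,-20,-20,100,-1],[0,0,0,-80,-20,120,-1],[0,0,0,-140,10,120,-1],[0,0,0,-190,40,120,-1],[0,0,0,-220,60,120,-1],[0,0,0,-220,60,120,-1],[0,0,0,-220,60,120,-1]]]'

```text
t: 21.98
position: [0.3853, -0.114, 0.3017]
tool_rot: [0.0, 0.958, 0.059]
force: [-0.4, 0.5, 0.0]
finger_gap: -0.0
```

```bash
python3 ball.py; python3 - <<'E'
from st import *
out=[]
for n in('top','scene'):
    d=r.get_image(n); np.savez('pics/%s_end.npz'%n,**d); a=dict(np.load('pics/%s0.npz'%n))
    c=(slice(135,280),slice(150,390)) if n=='top' else (slice(140,330),slice(160,410))
    out.append(np.vstack([cv2.resize(x["img"][c],(390,290),interpolation=2) for x in(a,d)]))
cv2.imwrite('pics/end.png',np.hstack(out)[:,:,::-1])
E
```

```text
tcp [-0.15166607  0.07483882  0.30169678] [-0.44527817  0.46154595  0.01077503]
top R 114 ball [0.0589 0.0294 0.195 ]
top L 123 ball [ 0.0567 -0.0271  0.1963]
scene R 103 ball [0.0589 0.0214 0.1941]
scene L 86 ball [ 0.0572 -0.0307  0.1949]
```

View pics/end.png

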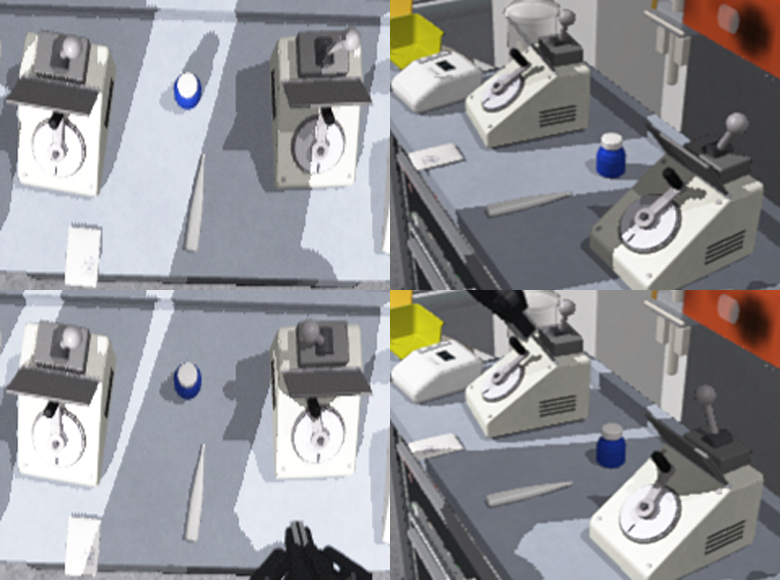

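```bash
python3 - <<'E'
from h import *
from scipy.optimize import least_squares
for k in 'RL':
  Rz,o,_,_=frame(k)
  for n in('top','scene'):
    for t in('0','_end'):
        d=dict(np.load('pics/%s%s.npz'%(n,t))); W=(cloud(d)-o)@Rz; m=(cv2.cvtColor(d["img"],cv2.COLOR_RGB2HSV)[...,2]>60)
        b=W[m&(W[...,2]>.182)&(W[...,2]<.21)&(W[...,0]>.035)&(W[...,0]<.08)&(abs(W[...,1])<.06)]
        f=least_squares(lambda c:np.linalg.norm(b-c,axis=1)-.013,b.mean(0)-[0,0,.006],loss='soft_l1',f_scale=.002).x
        print(k,n,t,len(b),f.round(4),'angle from vertical(left+)',np.arctan2(f[1],f[2]-.134).round(3))
E
```

```text
R top 0 117 [ 0.0608 -0.0265  0.1881] angle from vertical(left+) -0.455
R top _end 115 [0.0611 0.0282 0.1866] angle from vertical(left+) 0.492
R scene 0 166 [ 0.0627 -0.0257  0.1901] angle from vertical(left+) -0.43
R scene _end 145 [0.0626 0.0286 0.1885] angle from vertical(left+) 0.483
L top 0 123 [ 0.0585 -0.0252  0.1882] angle from vertical(left+) -0.436
L top _end 123 [ 0.0585 -0.0252  0.1885] angle from vertical(left+) -0.434
L scene 0 97 [ 0.0602 -0.0245  0.1908] angle from vertical(left+) -0.407
L scene _end 97 [ 0.0602 -0.025   0.1907] angle from vertical(left+) -0.415
```

The end view shows the right ball over to the left at about +0.49 rad from vertical (stop 0.5). The left ball, bottle, thermometer and packet are unchanged, and the arm is clear.

```bash
python3 -c "
from station import r
print(r.hand_in())"
```

```text
the job is handed in; nothing more can be done
None
```

I pushed both cranks right then left through their free play, left drive first, and threw the lock-out lever on the right drive fully to the left. I handed the job in at about 22 s; the hand-in reports no verdict.

- **Free play:** every push ended with the drive taking up at about 10–11 N. The left drive has roughly 9 mm of play and the right roughly 28 mm, so the right one is worn.
- **Levers:** I pushed the right lever until its stop resisted at 6 N. The last pictures put it at about 0.98–0.99 on the 0 to 1.0 rad scale. The left lever has not moved.
- **Discs:** I pushed 2–3 mm at the knob past some of the take-up points. By eye the disc lines stayed in place (about 2 mm at most by my estimate), but I did not measure them: my colour mask for the line failed.
- **Other things on the cart:** the bottle, thermometer and packet look unmoved in the before and after pictures. The arm ended clear of everything, with near-zero force.

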